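Key in the cool-down and hold the furnace lid at the set arm

ROBOT

A 6-joint arm with a two-finger parallel gripper is mounted at the origin on a cart in front of the work surface, level with it; the furniture and walls round the work are solid. World frame = base frame: x ahead of the robot, y to its left, z up, the work surface at z = 0. Lengths are in m, angles in degrees, forces in N, time in s.
With the tool pointing down it reaches from about 0.4 to 0.825 m from the base axis. Payload 7 kg.
Tool frame: the origin (TCP) lies on the centre line of the jaws, within the pads' length; the fingertips stand 11 mm ahead of it and the grasp point (between the pads) lies 8 mm behind it; z points along the fingers, y is the line along which they close (so a half turn about z gives the same grasp; the last joint's range is limited). The gripper opens to 88 mm and grips with 3 to 60 N. Pads are 19 mm wide; open, the fingers measure 130 mm over their backs; the gripper's body (78 mm by 193 mm) begins 47 mm behind the grasp point.
Start: joints at [-49.842, 20.546, 0.682, 0, -70.136, -16.507], TCP at [0.271, -0.618, 0.238] pointing down, gripper open.
Joint ranges: [-176.03, 176.03], [-82.01, 121.73], [-58.28, 71.71], [-173.87, 95.51], [-174.79, -0.11], [-173.66, 173.66]. Speed limits (degrees/s): [136.94, 136.94, 172.46, 180, 180, 180].

INTERFACE

Orientations are given as [roll, pitch, yaw] about the fixed x, y, z axes, in that order (R = Rz(yaw) Ry(pitch) Rx(roll)).
In Python, from plant import r, capture, camera_model, job gives the robot as it stands.
- The arm moves only by the tool drive_tool, never from a script. Its argument "increments" is a list that holds one entry, the list of rows, each a list of 5 numbers: the gripper's target within -1 to 1 (fully open at 1, half-way at 0, shut at -1), then the shift along the tool's x, y, z scaled (see below), then the turn about the tool's z scaled (see below). In form: [[[gripper, tx, ty, tz, roll], ...]]. A call has 1 to 5 rows; each row is the pose to reach, as a shift and turn from the pose commanded when the call began, along the tool's axes at that moment, turning the shorter way round; what a row does not reach only later rows make up. The controller multiplies each number of a shift by 120 mm and each number of a turn by 360 degrees. A row lasts 1/8 s, in which the tool goes at most 62.5 mm and 10.7 degrees, less where a joint would pass 70% of its speed; a pose out of reach is approached as far as the arm can. A call with a number of a shift or a turn outside -1 to 1 is refused whole. A call with a gripper value outside its range is refused whole. The fingers move at their own pace and stop on an object; "squeeze" is the grip in N (left out, the last holds). Time passes only in rows, so rows that repeat a pose let the fingers close. It gives the time, the measured TCP pose, the force, the opening and the grip force at its end, in the units of the state.
- r.get_state(): the state, without advancing time (a new reading comes with each control period).
- capture(name): name is "scene" or "top"; returns the picture (420x560x3 uint8, red, green, blue); there is no depth.
- camera_model(name): a dict with "camera_matrix" (3x3 intrinsics, pixels), "k1" (the pictures are not rectified: a ray, as slopes to the right and down, at radius r is drawn at 1 + k1 r^2 times it, then the intrinsics apply), "rvec" (rotation vector, rad) and "tvec" (3), from world to camera coordinates, as OpenCV has them. Camera axes: x right, y down, z forward; pixel columns grow to the right and rows downward; lengths in m; the calibration is good to about 2 mm. A picture is of the moment at which its call begins. camera_model takes no time and is no camera call.
- job.close_job(): hands the job in; it is judged then, once.
The state is a dict: "time_s": time; "joints": joint angles; "qd": joint speeds; "joint_torque": joint torques, N m; "tcp_pos": TCP position; "eef_rot": TCP orientation; "contact_force": force on the tool from outside, world axes, zero at the start; "moment": the same for the moment, N m; "gripper_width": finger opening in m; "gripper_force": force on a finger pad.
Only numpy, scipy, OpenCV 4.12 (cv2) and the standard library are available. Lean on these libraries where they do the work, as an engineer would, in place of code of your own. Each camera call takes 0.05 s, during which the arm holds its last target. There are 200 camera calls.

TASK

Start the cool-down of the small dry-block furnace at its keypad by pressing the bar-shaped key, then the square key, then the round key, each fully down and one at a time, with the furnace lid still shut. Then lift the sprung lid by its tab to the angle of the set arm on the side of the furnace, so that the lid's edge lines up with the arm, and finish while still holding the lid there, since it springs shut if let go. Leave the set arm where it is and do not disturb the tape, the screwdriver and the cutters.

Things in the scene. Friction and masses are not known exactly. Their poses are not given: they have to be found in the camera images.
- keypad: flat grey keypad unit fixed to the table, 80 (x) x 180 (y) x 33 mm high; three keys in a row along its y axis, 52 mm apart, the middle one at its centre; which key is in which place varies. Origin: centre of its underside; z up.
- key_bar_top (a point): centre of the upper face of the bar key, an oblong 36 (x) x 12 (y) mm, its long side across the row, white, standing 8 mm proud of its own flat 44 x 32 mm black bezel (4 mm high) on the keypad; 45 mm above the table when up. Its axes are those of the keypad.
- key_bar (a joint): travel of the bar key, m: 0 up, 0.005 fully down; it moves straight down against a spring (about 2 N to start, about 5 N fully down) and springs back when let go
- key_square_top (a point): centre of the upper face of the square key, 22 x 22 mm, white, standing 8 mm proud of its own flat 44 x 32 mm black bezel (4 mm high) on the keypad; 45 mm above the table when up. Its axes are those of the keypad.
- key_square (a joint): travel of the square key, m: 0 up, 0.005 fully down; it moves straight down against a spring (about 2 N to start, about 5 N fully down) and springs back when let go
- key_round_top (a point): centre of the upper face of the round key, 24 mm in diameter, white, standing 8 mm proud of its own flat 44 x 32 mm black bezel (4 mm high) on the keypad; 45 mm above the table when up. Its axes are those of the keypad.
- key_round (a joint): travel of the round key, m: 0 up, 0.005 fully down; it moves straight down against a spring (about 2 N to start, about 5 N fully down) and springs back when let go
- furnace: small grey dry-block furnace fixed to the table, 150 (x) x 180 (y) x 77 mm high without its white lid (150 x 180 x 10 mm); vent slots in its front (-x); a curved aluminium scale stands at its left (+y) side, 133 mm radius about the lid's hinge, reaching 125 mm above it. Origin: centre of its underside; x to the rear, where the hinge is, y to its left, z up.
- lid_hinge (a point): middle of the lid's hinge axis, at the furnace's rear top edge: 78 mm behind (+x) and 83 mm above the furnace's origin. The axis runs along the furnace's y. Its axes are those of the furnace.
- lid_tab (a point): grip point of the lid's black upright tab: a fin 12 mm thick (along the hinge axis), 26 mm high (13 either way of this point), standing 35 mm out from the lid's front edge, free beneath and beside. Point: 23 mm out from that edge; lid shut, 176 mm in front (-x) of the hinge axis, 4 mm above it, 30 mm right (-y) of the furnace's middle. Axes: the lid's, x to the hinge, y along it, z up.
- lid (a joint): lid angle, rad: 0 shut, grows as its front rises about the rear hinge, 1.5 at most. The plate's mid-plane passes through the hinge axis; its front edge is 153 mm from it. A spring and its weight shut it: about 3 N at the tab to start, about 5 N at 0.8 rad; it does not stay open by itself.
- set_arm_tip (a point): front tip of the set arm: a dark flat steel arm (9 mm high, 4 mm thick, a black clamping knob on it) outside the lid's left edge, 107 mm left of the furnace's middle. It pivots on the lid's hinge axis; tip 153 mm from the axis, as the lid's front edge, so at the set angle the lid's front left corner is level with the tip. Axes: x from tip to pivot, y along the hinge axis.
- set_arm (a joint): angle of the set arm, rad, measured as the lid's: 0 level, growing upward; it is clamped (stiff) between 0.35 and 0.85 and differs each time. The lid is to be held at this value.
- tape_mid (a point): centre of a roll of insulating tape, 64 mm in diameter, 18 mm high, lying loose; leave it alone
- screwdriver_mid (a point): middle of a flat screwdriver, 182 mm long, 21 mm thick, lying loose; leave it alone
- cutters_mid (a point): middle of a pair of side cutters, 133 x 64 x 11 mm, lying loose; leave them alone

How it is judged:
By the outcome, as a careful person would: the job done as asked, in the order asked, and still so for the second after the job is handed in, while the arm keeps its last pose, push and grip.
It also fails if it takes over 67 s, if anything falls off the work surface, if the arm or the gripper's body presses on something with over 40 N, if the wrist force passes 120 N, or if a joint passes its speed limit or range.

## Working session

There is one attempt and no reset: what is moved stays moved. The work goes in short steps, Python scripts to look and compute and a tool call to move; the robot and the scene stay as the last step left them, time stands still between calls to the robot, and variables do not carry over. Pictures are saved under pics/ and viewed, at most 10 in all, crops included, and the job is handed in when it is done.

Besides the shell and the picture viewer there is one more tool, called by a JSON object that holds its "name" and its "arguments", one argument or row to a line. drive_tool: Moves the arm, as the interface text tells. Its arguments: {"type":"object","properties":{"increments":{"type":"array"},"squeeze":{"type":"number"}},"required":["increments"]}

```bash
mkdir -p pics
python3 - <<'E'
from plant import r,capture,camera_model
import cv2
for n in("scene","top"):
    cv2.imwrite(f"pics/{n}0.png",cv2.resize(capture(n)[:,:,::-1],(800,600),interpolation=cv2.INTER_CUBIC)); print(camera_model(n))
print(r.get_state())
E
```

```text
{'camera_matrix': array([[410.80102071,   0.        , 282.58835896],
       [  0.        , 410.80102071, 209.15205668],
       [  0.        ,   0.        ,   1.        ]]), 'k1': -0.007601854773745201, 'rvec': array([ 0.98299904, -2.2188627 ,  1.27985621]), 'tvec': array([0.38195507, 0.28631677, 0.97276997])}
{'camera_matrix': array([[397.97272397,   0.        , 273.7885732 ],
       [  0.        , 397.97272397, 206.47272644],
       [  0.        ,   0.        ,   1.        ]]), 'k1': 0.0076450940546502096, 'rvec': array([ 2.16223956, -2.16014366,  0.17588621]), 'tvec': array([-0.01371795,  0.56930999,  1.11374398])}
{'time_s': 0.1, 'joints': array([-4.98414062e+01,  2.05891932e+01,  6.38873886e-01, -1.80114993e-02,
       -7.01363356e+01, -1.65080426e+01]), 'qd': array([ 0.07931034, -0.06162827,  0.0776561 ,  0.03564119,  0.01653806,
        0.06730865]), 'joint_torque': array([-1.54859819e-03, -5.84162307e+01,  2.93747646e+01,  7.01549158e+00,
        1.01509859e-02, -7.19236323e-05]), 'tcp_pos': array([ 0.27059968, -0.61792088,  0.23669335]), 'eef_rot': array([ 1.79912105e+02, -8.39052316e-03, -1.56355575e+02]), 'contact_force': array([ 0.77806856, -0.54967757, -0.02834008]), 'moment': array([0.03799125, 0.01704961, 0.02821042]), 'gripper_force': 0.0, 'gripper_width': 0.08774630352896894}
```

View pics/scene0.png

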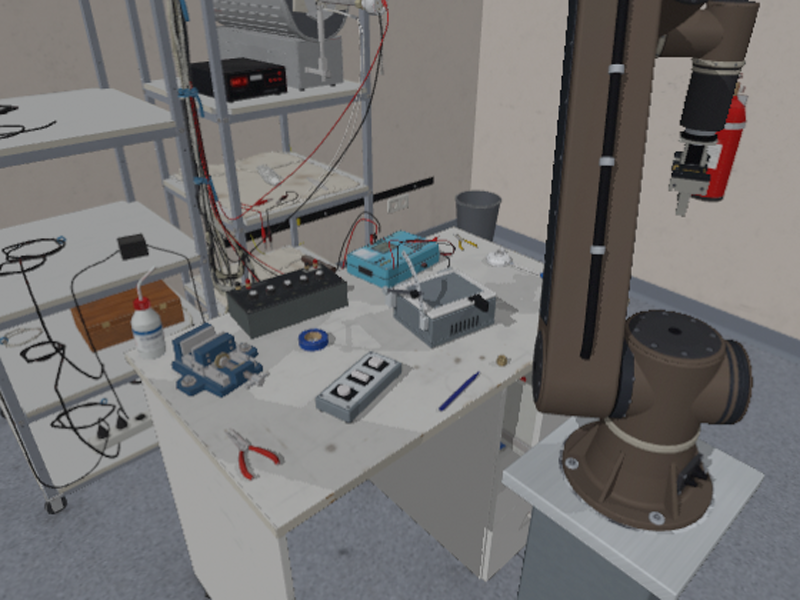

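View pics/top0.png

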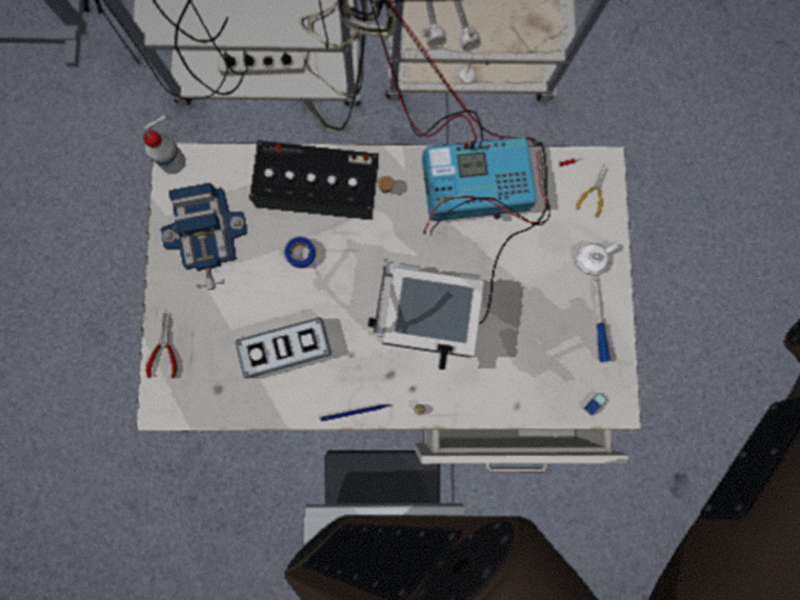

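The top view (800x600) shows the keypad at about (283,347), with round at (257,353), bar at (282,347) and square at (307,340). The furnace is at about (432,310), its tab at (444,355) and the set arm along its left side at about (378,300). Next I'll enlarge both views.

Run:
```python
from plant import capture
import cv2,numpy as np
s=np.mean([capture("scene") for _ in range(4)],0).astype(np.uint8)[:,:,::-1]; t=np.mean([capture("top") for _ in range(4)],0).astype(np.uint8)[:,:,::-1]
cv2.imwrite("pics/s.png",s);cv2.imwrite("pics/t.png",t)
z=lambda a,x,y,w,h,k:cv2.resize(a[y:y+h,x:x+w],None,fx=k,fy=k,interpolation=cv2.INTER_CUBIC)
# top crop x160-360,y175-275 ; scene crop x215-355,y170-295
a=z(t,160,178,200,75,4); b=z(s,215,170,140,50,4)
cv2.imwrite("pics/c1.png",z(t,160,175,200,100,4))
cv2.imwrite("pics/c2.png",z(s,215,170,140,125,4.8))
```

```text
(no output)
```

View pics/c1.png

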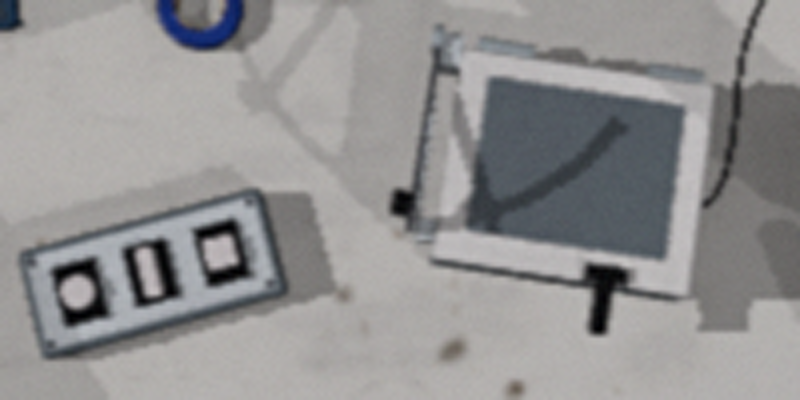

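View pics/c2.png

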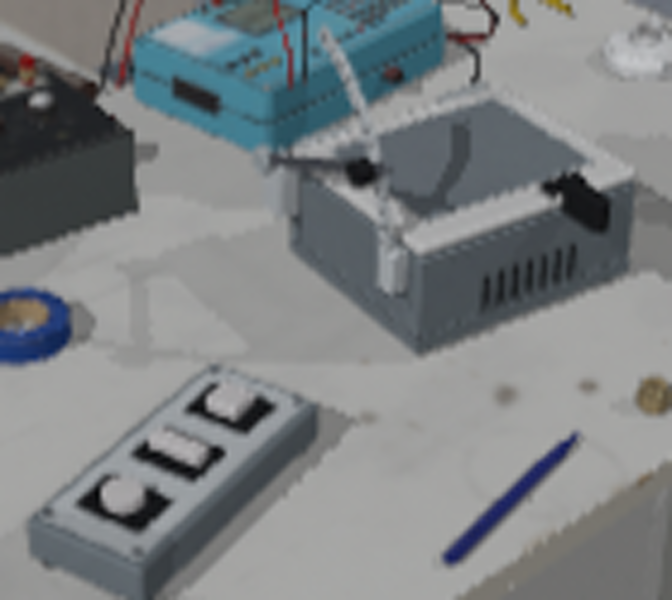

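The top crop shows round (82,293), bar (152,272), square (222,251), the lid corners (433,262), (687,297), (712,80), (462,52) and the tab tip (598,333). The scene crop shows the arm running from its pivot near (265,158) past the knob at (360,172).

```bash
cat > h.py <<'E'
import numpy as np,cv2
from plant import camera_model
CM={n:camera_model(n) for n in("scene","top")}
def proj(n,P):
    m=CM[n];P=np.atleast_2d(P).astype(float)
    return cv2.projectPoints(P,m["rvec"],m["tvec"],m["camera_matrix"],np.array([m["k1"],0,0,0.]))[0][:,0]
def T(p,P):  # p=x,y,yaw
    c,s=np.cos(p[2]),np.sin(p[2]);P=np.atleast_2d(np.array(P,float))
    return np.c_[p[0]+c*P[:,0]-s*P[:,1],p[1]+s*P[:,0]+c*P[:,1],P[:,2]]
top=lambda u:(np.array(u,float)+.5)/4-.5+[160,175]
scn=lambda u:(np.array(u,float)+.5)/4.8-.5+[215,170]
E
cat > fit.py <<'E'
from h import *
from scipy.optimize import least_squares
def fit(L,x0):
    def f(p):
        return np.concatenate([(proj(n,T(p,[P]))-(top(u) if n=="top" else scn(u))).ravel() for n,P,u in L])
    s=least_squares(f,x0,loss="soft_l1");print(np.round(s.x,4),np.rad2deg(s.x[2]),np.round(f(s.x).reshape(-1,2),1).tolist());return s.x
K=[(n,(0,y,.045),u) for n,y,u in[("top",.052,(82,293)),("top",0,(152,272)),("top",-.052,(222,251)),("scene",.052,(122,494)),("scene",0,(181,443)),("scene",-.052,(231,399))]]
kp=fit(K,[.5,.2,.2])
F=[("top",(-.075,.09,.088),(433,262)),("top",(-.075,-.09,.088),(687,297)),("top",(.075,-.09,.088),(712,80)),("top",(.075,.09,.088),(462,52)),("top",(-.11,-.03,.1),(598,333)),
("scene",(-.075,-.09,.088),(635,175)),("scene",(.075,-.09,.088),(487,88)),("scene",(-.075,.09,0),(420,352)),("scene",(-.075,.09,.088),(410,245)),("scene",(-.11,-.03,.1),(606,192))]
fp=fit(F,[.6,0,-.1])
np.save("p.npy",[kp,fp])
E
python3 fit.py
python3 - <<'E'
from h import *
kp,fp=np.load("p.npy")
print("keys r,b,s",np.round(T(kp,[(0,.052,.045),(0,0,.045),(0,-.052,.045)]),4).tolist())
print("hinge,tab",np.round(T(fp,[(.078,0,.083),(-.098,-.03,.087)]),4).tolist())
im=cv2.imread("pics/s.png");k=6
o=[]
def draw(n,crop,angs):
    im=cv2.imread(f"pics/{n[0]}.png");x,y,w,h=crop
    a=cv2.resize(im[y:y+h,x:x+w],None,fx=k,fy=k,interpolation=cv2.INTER_CUBIC);raw=a.copy()
    for i,t in enumerate(angs):
        c,s=np.cos(t),np.sin(t)
        P=T(fp,[(.078,.107,.083),(.078-.153*c,.107,.083+.153*s)])
        q=((proj(n,P)-[x,y]+.5)*k).astype(int)
        cv2.line(a,q[0],q[1],[(0,0,255),(0,255,0),(255,0,0),(0,255,255),(255,0,255),(255,255,0)][i],1)
    return np.hstack([raw,a])
A=[.35,.45,.55,.65,.75,.85]
cv2.imwrite("pics/ov.png",np.vstack([draw("scene",(262,172,64,50),A),draw("top",(248,178,64,48),A)]))
E
```

```text
[0.4643 0.2053 0.2803] 16.059745006439663 [[-1.3, -0.0], [-0.8, 0.1], [-0.5, 0.3], [1.1, -1.4], [0.1, -1.0], [0.3, -1.4]]
[ 0.5335 -0.0919 -0.131 ] -7.50387718287628 [[-1.0, -0.5], [0.5, -0.7], [0.1, 0.2], [-1.2, -1.4], [0.1, 0.2], [0.4, -1.7], [1.6, -1.3], [-0.5, 2.4], [2.5, 0.5], [0.1, 1.5]]
keys r,b,s [[0.4499, 0.2553, 0.045], [0.4643, 0.2053, 0.045], [0.4786, 0.1553, 0.045]]
hinge,tab [[0.6108, -0.1021, 0.083], [0.4324, -0.1088, 0.087]]
```

View pics/ov.png

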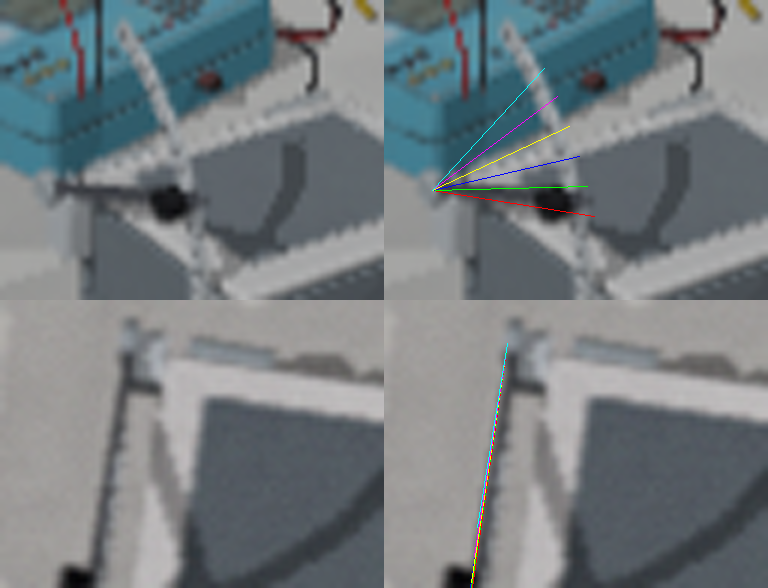

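The overlay puts the arm between the 0.35 and 0.45 lines. Its tip is near (203,199) in the raw crop. I'll refine that with a subpixel fit and plan the transit moves.

```bash
cat > plan.py <<'E'
import numpy as np,sys
def plan(p,yaw,W,N=1.0):
    p=np.array(p,float)
    for x,y,z,yw in W:
        q=np.array([x,y,z],float)
        a=np.deg2rad(yaw);ax=np.array([[np.cos(a),np.sin(a),0],[np.sin(a),-np.cos(a),0],[0,0,-1]])
        t=ax@(q-p)/.12;tu=-((yw-yaw+180)%360-180)/360
        print(np.round(t,3).tolist(),round(tu,4),"rows>=",int(max(np.ceil(np.linalg.norm(q-p)/.0625),np.ceil(abs(tu)*360/10.7))));p,yaw=q,yw
E
python3 - <<'E'
from h import *
from plan import plan
Y=-156.36
plan([.271,-.618,.238],Y,[(.33,-.50,.29,Y),(.40,-.37,.30,Y),(.44,-.235,.30,Y),(.45,-.09,.30,-120),(.46,.03,.24,-90),(.464,.14,.15,-74),(.4643,.2053,.075,-74)])
kp,fp=np.load("p.npy")
g=cv2.cvtColor(cv2.imread("pics/s.png"),cv2.COLOR_BGR2GRAY).astype(float)
pts=[]
for x in range(273,286):
    w=np.clip(105-g[200:208,x],0,None); pts.append((x,200+(w@np.arange(8))/max(w.sum(),1e-6)))
pts=np.array(pts);print(np.round(pts,1).tolist());print("slope",np.polyfit(pts[:,0],pts[:,1],1))
print(g[198:212,272:300].astype(int))
for t in np.arange(.3,.6,.05):
    a=proj("scene",T(fp,[(.078-l*np.cos(t),.109,.083+l*np.sin(t)) for l in(.02,.1,.153)]));print(round(t,2),(a[1]-a[0])[1]/(a[1]-a[0])[0],a[2])
E
```

```text
[-0.845, 0.704, -0.433] -0.0 rows>= 3
[-0.969, 0.759, -0.083] -0.0 rows>= 3
[-0.756, 0.897, 0.0] -0.0 rows>= 3
[-0.561, 1.074, 0.0] -0.101 rows>= 4
[-0.908, 0.428, 0.5] -0.0833 rows>= 3
[-0.917, -0.033, 0.75] -0.0444 rows>= 3
[-0.522, -0.152, 0.625] 0.0 rows>= 2
[[273.0, 202.4], [274.0, 202.3], [275.0, 202.4], [276.0, 203.6], [277.0, 204.6], [278.0, 204.9], [279.0, 204.9], [280.0, 204.5], [281.0, 204.3], [282.0, 204.1], [283.0, 204.1], [284.0, 204.0], [285.0, 204.1]]
slope [1.40020687e-01 1.64801039e+02]
[[ 76  73  72  72  78  88 113 117 136 136 150 161 147 160 181 168 157 157
  154 148 153 134 102  99 100 100  99 100]
 [ 76  72  72  69  95 118 143 150 161 139 159 174 169 158 157 157 127 125
  132 139 143 134 101  99 100  99 100 100]
 [ 80  96  78  82 128 145 148 158 174 168 168 164 157 128 125 122 102  98
   98 120 130 145 104  99 100 100  99  99]
 [ 85 119 107  97 152 161 160 167 166 166 166 160 137 105  99  99  97  97
   99 123 149 153 111  99  99 100 100  99]
 [ 73  99 114  80 129 133 126 145 146 146 148 149 132 104  94  91  87  87
   83 107 151 151 115  99  97  99 100 100]
 [ 63
[... 666 characters left out ...]
1  99 119 120  92  98  98  99]
 [148 139 121 118 116  90  93  94  93  95 102 103 142 164 177 174 140 124
  121 141 142 100 125 116  76  87  89  90]
 [148 136 120 118 115  89  93  93  93  93  93 101  98 132 159 176 175 171
  168 167 167 122 137 118  90  71  69  71]
 [148 136 120 117 114  89  93  94  94  93  92  93 100 101 111 149 172 177
  173 169 166 156 134 118 134 107  89  72]]
0.3 0.25121008300469355 [296.40104502 210.311535  ]
0.35 0.16268074760402193 [295.96209998 207.81358775]
0.4 0.07068792933686074 [295.4471315  205.29609313]
0.45 -0.025465572411332266 [294.85753882 202.76731466]
0.5 -0.12658536671261586 [294.19503993 200.23561798]
0.55 -0.2336152288359547 [293.46166484 197.70942421]
```

The set arm reads about 0.40 rad. I'll move to the keypad with the gripper shut.

{"name": "drive_tool", "arguments": {
  "increments": [
    [[-1, -0.845, 0.704, -0.433, 0], [-1, -0.845, 0.704, -0.433, 0], [-1, -0.845, 0.704, -0.433, 0]]
  ],
  "squeeze": 15
}}

```text
time_s: 0.88
tcp_pos: [0.3312, -0.4985, 0.2919]
eef_rot: [-179.8, 0.1, -156.2]
contact_force: [-0.2, -0.9, -0.2]
gripper_width: 0.0629
gripper_force: 0.0
```

{"name": "drive_tool", "arguments": {
  "increments": [
    [[-1, -0.969, 0.759, -0.083, 0], [-1, -0.969, 0.759, -0.083, 0], [-1, -0.969, 0.759, -0.083, 0]]
  ]
}}

```text
time_s: 1.25
tcp_pos: [0.4008, -0.3681, 0.2999]
eef_rot: [-180.0, 0.0, -156.2]
contact_force: [0.1, -0.7, 0.1]
gripper_width: 0.0332
gripper_force: 0.0
```

{"name": "drive_tool", "arguments": {
  "increments": [
    [[-1, -0.756, 0.897, 0, 0], [-1, -0.756, 0.897, 0, 0], [-1, -0.756, 0.897, 0, 0]]
  ]
}}

```text
time_s: 1.62
tcp_pos: [0.4403, -0.2327, 0.2996]
eef_rot: [-180.0, 0.0, -156.2]
contact_force: [1.3, -1.2, 0.4]
gripper_width: 0.0038
gripper_force: 0.0
```

{"name": "drive_tool", "arguments": {
  "increments": [
    [[-1, -0.5, 1.0, 0, -0.101], [-1, -0.5, 1.0, 0, -0.101], [-1, -0.5, 1.0, 0, -0.101], [-1, -0.5, 1.0, 0, -0.101]]
  ]
}}

```text
time_s: 2.12
tcp_pos: [0.4466, -0.1004, 0.2995]
eef_rot: [-180.0, 0.0, -119.6]
contact_force: [0.1, -0.4, 0.4]
gripper_width: 0.0004
gripper_force: 0.0
```

```bash
python3 -c "
from plan import plan
plan([.4466,-.1004,.2995],-119.6,[(.46,.03,.24,-90),(.464,.12,.15,-74),(.4643,.2053,.075,-74)])"
```

```text
[-1.0, 0.44, 0.496] -0.0822 rows>= 3
[-0.75, -0.033, 0.75] -0.0444 rows>= 3
[-0.683, -0.198, 0.625] 0.0 rows>= 2
```

{"name": "drive_tool", "arguments": {
  "increments": [
    [[-1, -1.0, 0.44, 0.496, -0.0822], [-1, -1.0, 0.44, 0.496, -0.0822], [-1, -1.0, 0.44, 0.496, -0.0822]]
  ]
}}

```text
time_s: 2.5
tcp_pos: [0.4603, 0.0306, 0.2383]
eef_rot: [179.9, -0.0, -90.0]
contact_force: [-1.1, 0.1, 1.1]
gripper_width: 0.0004
gripper_force: 0.0
```

{"name": "drive_tool", "arguments": {
  "increments": [
    [[-1, -0.75, -0.033, 0.75, -0.0444], [-1, -0.75, -0.033, 0.75, -0.0444], [-1, -0.75, -0.033, 0.75, -0.0444]]
  ]
}}

```text
time_s: 2.88
tcp_pos: [0.464, 0.1196, 0.1468]
eef_rot: [179.7, -0.1, -74.3]
contact_force: [-0.8, -0.3, -0.1]
gripper_width: 0.0004
gripper_force: 0.0
```

{"name": "drive_tool", "arguments": {
  "increments": [
    [[-1, -0.683, -0.198, 0.625, 0], [-1, -0.683, -0.198, 0.625, 0], [-1, -0.683, -0.198, 0.625, 0], [-1, -0.683, -0.198, 0.625, 0]]
  ]
}}

```text
time_s: 3.38
tcp_pos: [0.4667, 0.2039, 0.0755]
eef_rot: [-180.0, -0.0, -74.4]
contact_force: [0.7, 0.5, 0.5]
gripper_width: 0.0004
gripper_force: 0.0
```

Run:
```python
from h import *
from plant import capture,r
s=r.get_state();print(s["tcp_pos"],s["eef_rot"])
a,b=capture("scene"),capture("top")
k=6
A=cv2.resize(a[225:300,215:281],None,fx=k,fy=k,interpolation=cv2.INTER_CUBIC);B=cv2.resize(b[210:285,160:226],None,fx=k,fy=k,interpolation=cv2.INTER_CUBIC)
cv2.imwrite("pics/k1.png",np.hstack([A,B])[:,:,::-1])
P=s["tcp_pos"]-[0,0,.011]
print((proj("scene",P)-[215,225]+.5)*k,(proj("top",P)-[160,210]+.5)*k)
```

```text
[0.46672291 0.20388996 0.07553705] [-1.79988808e+02 -1.19945825e-02 -7.44441199e+01]
[[225.28151635 180.09876905]] [[219.85935698 192.06188589]]
```

View pics/k1.png

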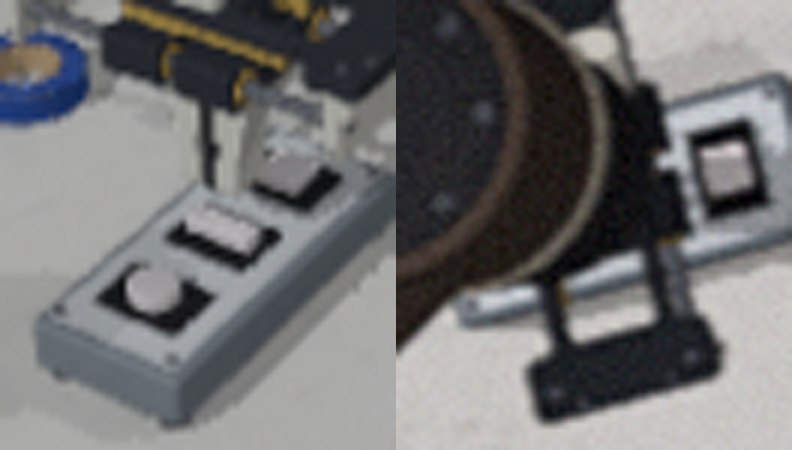

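The gripper tip is right above the bar key, and its image offset from the prediction matches the keys' calibration bias. I'll press.

{"name": "drive_tool", "arguments": {
  "increments": [
    [[-1, -0.017, 0.016, 0.1, 0], [-1, -0.017, 0.016, 0.17, 0], [-1, -0.017, 0.016, 0.19, 0], [-1, -0.017, 0.016, 0.205, 0], [-1, -0.017, 0.016, 0.205, 0]]
  ]
}}

```text
time_s: 4.1
tcp_pos: [0.4636, 0.2055, 0.0507]
eef_rot: [180.0, -0.0, -74.4]
contact_force: [-2.2, -2.9, 6.7]
gripper_width: 0.0004
gripper_force: 3.8
```

{"name": "drive_tool", "arguments": {
  "increments": [
    [[-1, 0, 0, 0.01, 0], [-1, 0, 0, 0.01, 0], [-1, 0, 0, 0.01, 0]]
  ]
}}

```text
time_s: 4.47
tcp_pos: [0.4636, 0.2055, 0.0505]
eef_rot: [180.0, -0.0, -74.4]
contact_force: [-5.6, -3.8, 19.4]
gripper_width: 0.0006
gripper_force: 9.6
```

{"name": "drive_tool", "arguments": {
  "increments": [
    [[-1, 0, 0, -0.1, 0], [-1, 0, 0, -0.2, 0], [-1, 0.22, 0, -0.2, 0], [-1, 0.433, -0.003, -0.2, 0], [-1, 0.433, -0.003, -0.2, 0]]
  ]
}}

```text
time_s: 5.1
tcp_pos: [0.4782, 0.155, 0.0734]
eef_rot: [-180.0, 0.0, -74.5]
contact_force: [-0.7, 0.6, 0.1]
gripper_width: 0.0007
gripper_force: 0.0
```

{"name": "drive_tool", "arguments": {
  "increments": [
    [[-1, 0, 0, 0.1, 0], [-1, 0, 0, 0.15, 0], [-1, 0, 0, 0.18, 0], [-1, 0, 0, 0.198, 0], [-1, 0, 0, 0.198, 0]]
  ]
}}

```text
time_s: 5.72
tcp_pos: [0.4778, 0.1563, 0.0506]
eef_rot: [180.0, -0.0, -74.3]
contact_force: [-8.0, -0.1, 18.8]
gripper_width: 0.0006
gripper_force: 9.7
```

Square is fully down. The round key is next, 104 mm back along the row.

{"name": "drive_tool", "arguments": {
  "increments": [
    [[-1, 0, 0, -0.1, 0], [-1, 0, 0, -0.2, 0], [-1, -0.43, 0.003, -0.2, 0], [-1, -0.866, 0.006, -0.2, 0], [-1, -0.866, 0.006, -0.2, 0]]
  ]
}}

```text
time_s: 6.35
tcp_pos: [0.4492, 0.259, 0.0739]
eef_rot: [-179.9, 0.0, -74.2]
contact_force: [0.2, -1.0, -0.3]
gripper_width: 0.0006
gripper_force: 0.0
```

{"name": "drive_tool", "arguments": {
  "increments": [
    [[-1, 0, 0, 0.1, 0], [-1, 0, 0, 0.15, 0], [-1, 0, 0, 0.18, 0], [-1, 0, 0, 0.198, 0], [-1, 0, 0, 0.2, 0]]
  ]
}}

```text
time_s: 6.98
tcp_pos: [0.4492, 0.2547, 0.0505]
eef_rot: [179.9, -0.1, -74.4]
contact_force: [-7.8, -3.4, 21.1]
gripper_width: 0.0005
gripper_force: 10.4
```

All three keys are pressed. Now I'll go to the tab.

```bash
python3 -c "
from plan import plan
plan([.4492,.2547,.0505],-74.4,[(.449,.24,.15,-74.4),(.44,.12,.25,-74.4),(.432,.01,.27,-40),(.4324,-.1,.26,-7.5),(.4324,-.1088,.15,-7.5)])"
```

```text
[0.118, 0.035, -0.829] -0.0 rows>= 2
[0.943, 0.341, -0.833] -0.0 rows>= 3
[0.865, 0.311, -0.167] -0.0956 rows>= 4
[0.592, 0.7, 0.083] -0.0903 rows>= 4
[0.01, 0.073, 0.917] -0.0 rows>= 2
```

{"name": "drive_tool", "arguments": {
  "increments": [
    [[-1, 0, 0, -0.2, 0], [1, 0.118, 0.035, -0.829, 0], [1, 0.118, 0.035, -0.829, 0]]
  ]
}}

```text
time_s: 7.35
tcp_pos: [0.4509, 0.2415, 0.1525]
eef_rot: [-179.7, 0.2, -74.4]
contact_force: [-0.2, 0.7, -0.3]
gripper_width: 0.0153
gripper_force: 0.0
```

{"name": "drive_tool", "arguments": {
  "increments": [
    [[1, 0.943, 0.341, -0.833, 0], [1, 0.943, 0.341, -0.833, 0], [1, 0.943, 0.341, -0.833, 0]]
  ]
}}

```text
time_s: 7.72
tcp_pos: [0.4403, 0.1192, 0.2506]
eef_rot: [-179.9, 0.0, -74.5]
contact_force: [0.8, 0.4, 0.7]
gripper_width: 0.0448
gripper_force: 0.0
```

{"name": "drive_tool", "arguments": {
  "increments": [
    [[1, 0.865, 0.311, -0.167, -0.0956], [1, 0.865, 0.311, -0.167, -0.0956], [1, 0.865, 0.311, -0.167, -0.0956], [1, 0.865, 0.311, -0.167, -0.0956]]
  ]
}}

```text
time_s: 8.22
tcp_pos: [0.4319, 0.0097, 0.2686]
eef_rot: [-180.0, 0.0, -39.9]
contact_force: [0.9, -0.2, 0.8]
gripper_width: 0.0842
gripper_force: 0.0
```

{"name": "drive_tool", "arguments": {
  "increments": [
    [[1, 0.592, 0.7, 0.083, -0.0903], [1, 0.592, 0.7, 0.083, -0.0903], [1, 0.592, 0.7, 0.083, -0.0903], [1, 0.592, 0.7, 0.083, -0.0903], [1, 0.592, 0.7, 0.083, -0.0903]]
  ]
}}

```text
time_s: 8.85
tcp_pos: [0.4322, -0.0995, 0.2584]
eef_rot: [180.0, 0.0, -7.6]
contact_force: [0.4, 0.7, -0.0]
gripper_width: 0.0876
gripper_force: 0.0
```

{"name": "drive_tool", "arguments": {
  "increments": [
    [[1, 0.01, 0.073, 0.917, 0], [1, 0.01, 0.073, 0.917, 0], [1, 0.01, 0.073, 0.917, 0], [1, 0.01, 0.073, 0.917, 0]]
  ]
}}

```text
time_s: 9.35
tcp_pos: [0.4339, -0.1077, 0.1505]
eef_rot: [180.0, -0.1, -7.5]
contact_force: [0.7, 0.1, 1.0]
gripper_width: 0.0875
gripper_force: 0.0
```

Run:
```python
from h import *
from plant import capture,r
s=r.get_state();print(s["tcp_pos"],s["eef_rot"],s["joints"])
a,b=capture("scene"),capture("top")
k=6
A=cv2.resize(a[165:235,285:350],None,fx=k,fy=k,interpolation=cv2.INTER_CUBIC);B=cv2.resize(b[205:275,275:340],None,fx=k,fy=k,interpolation=cv2.INTER_CUBIC)
cv2.imwrite("pics/f1.png",np.hstack([A,B])[:,:,::-1])
P=s["tcp_pos"]-[0,0,.011]
y=np.deg2rad(s["eef_rot"][2])
for d in(-.044,0,.044):
  Q=P+d*np.array([np.sin(y),-np.cos(y),0]);print((proj("scene",Q)-[285,165]+.5)*k,(proj("top",Q)-[275,205]+.5)*k)
```

```text
[ 0.43386884 -0.1076714   0.15049007] [ 1.79986891e+02 -9.66895419e-02 -7.49419742e+00] [ 1.15101645e+01  3.33679384e+00 -3.41281333e+01  5.53491453e-02
 -5.24479353e+01  7.09619261e+01]
[[258.39344607 225.49720251]] [[118.66104112 276.20866348]]
[[325.20818965 201.50415557]] [[218.9941442  289.49936984]]
[[389.69079348 178.34792278]] [[319.29419626 302.79250083]]
```

View pics/f1.png

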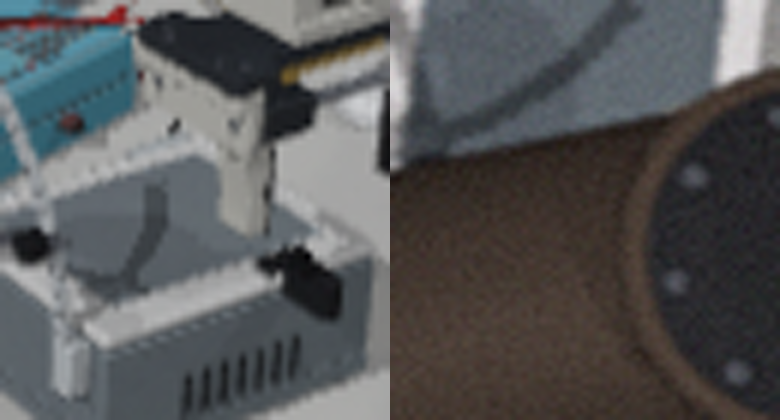

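The left finger is clear of the tab and in front of the lid edge, consistent with the model, so I'll descend.

{"name": "drive_tool", "arguments": {
  "increments": [
    [[1, -0.02, 0.011, 0.2, 0], [1, -0.02, 0.011, 0.4, 0], [1, -0.02, 0.011, 0.52, 0], [1, -0.02, 0.011, 0.596, 0], [1, -0.02, 0.011, 0.596, 0]]
  ]
}}

```text
time_s: 10.07
tcp_pos: [0.4305, -0.1086, 0.0778]
eef_rot: [-180.0, -0.0, -7.5]
contact_force: [0.7, 0.3, -0.1]
gripper_width: 0.0877
gripper_force: 0.0
```

{"name": "drive_tool", "arguments": {
  "increments": [
    [[-1, 0, 0, 0, 0], [-1, 0, 0, 0, 0], [-1, 0, 0, 0, 0], [-1, 0, 0, 0, 0], [-1, 0, 0, 0, 0]]
  ],
  "squeeze": 15
}}

```text
time_s: 10.7
tcp_pos: [0.4301, -0.1088, 0.0774]
eef_rot: [-180.0, -0.0, -7.5]
contact_force: [-0.3, -0.1, -0.3]
gripper_width: 0.0431
gripper_force: 0.0
```

{"name": "drive_tool", "arguments": {
  "increments": [
    [[-1, 0, 0, 0, 0], [-1, 0, 0, 0, 0], [-1, 0, 0, 0, 0], [-1, 0, 0, 0, 0], [-1, 0, 0, 0, 0]]
  ]
}}

```text
time_s: 11.32
tcp_pos: [0.4301, -0.1087, 0.0774]
eef_rot: [-180.0, -0.0, -7.5]
contact_force: [0.0, 2.1, -0.0]
gripper_width: 0.0123
gripper_force: 15.0
```

{"name": "drive_tool", "arguments": {
  "increments": [
    [[-1, 0.002, 0, -0.06, 0], [-1, 0.006, 0, -0.12, 0], [-1, 0.014, 0, -0.18, 0], [-1, 0.024, 0, -0.24, 0], [-1, 0.034, 0, -0.294, 0]]
  ],
  "squeeze": 25
}}

```text
time_s: 11.95
tcp_pos: [0.4343, -0.1093, 0.1132]
eef_rot: [-180.0, -0.0, -7.5]
contact_force: [3.8, 1.1, -6.2]
gripper_width: 0.0118
gripper_force: 25.0
```

{"name": "drive_tool", "arguments": {
  "increments": [
    [[-1, 0.018, 0, -0.07, 0], [-1, 0.038, 0, -0.143, 0], [-1, 0.064, 0, -0.215, 0], [-1, 0.091, 0, -0.282, 0], [-1, 0.091, 0, -0.282, 0]]
  ]
}}

```text
time_s: 12.58
tcp_pos: [0.4449, -0.1109, 0.1468]
eef_rot: [180.0, 0.0, -7.5]
contact_force: [0.8, 0.8, -6.6]
gripper_width: 0.012
gripper_force: 25.0
```

Run:
```python
from h import *
from plant import capture,r
kp,fp=np.load("p.npy")
s=r.get_state();print(s["tcp_pos"],s["contact_force"])
a=np.mean([capture("scene") for _ in range(4)],0).astype(np.uint8)
cv2.imwrite("pics/lift.png",a[:,:,::-1])
x,y,w,h=262,165,80,60;k=10
A=cv2.resize(a[y:y+h,x:x+w],None,fx=k,fy=k,interpolation=cv2.INTER_CUBIC)
cv2.imwrite("pics/l1.png",A[:,:,::-1])
for t in(.35,.4,.45):
    c,q=np.cos(t),np.sin(t)
    L=[(.078-.153*c,.107,.083+.153*q)]+[(.078-.153*c-e*q,yy,.083+.153*q+(e*c)) for e in(.005,-.005) for yy in(.09,-.09)]
    print(t,((proj("scene",T(fp,L))-[x,y]+.5)*k).round().tolist())
```

```text
[ 0.44487754 -0.11085487  0.14683812] [ 0.84461487  0.84378605 -6.58042071]
0.35 [[350.0, 431.0], [401.0, 403.0], [856.0, 244.0], [393.0, 426.0], [846.0, 267.0]]
0.4 [[345.0, 406.0], [396.0, 379.0], [853.0, 221.0], [387.0, 401.0], [842.0, 243.0]]
0.45 [[339.0, 381.0], [391.0, 354.0], [848.0, 198.0], [381.0, 375.0], [836.0, 219.0]]
```

View pics/l1.png

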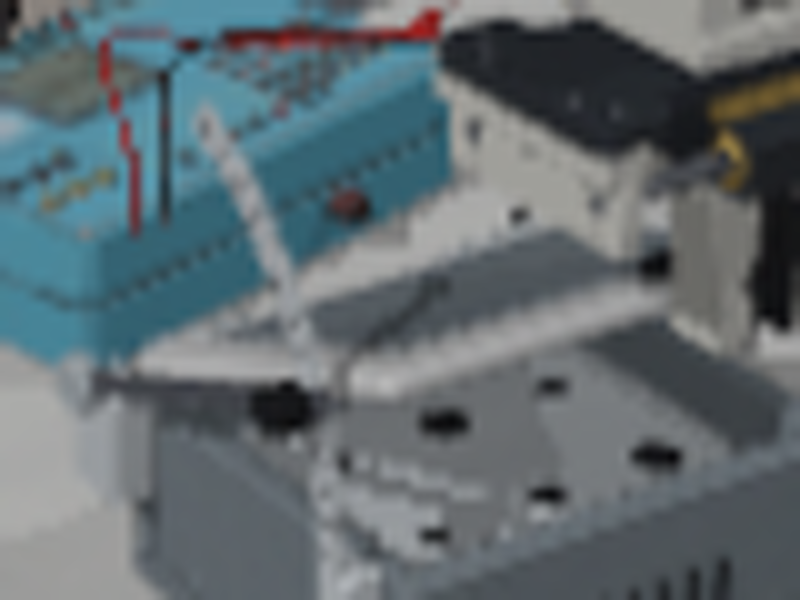

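The lid edge is about level with the arm tip: tip near (343,403), lid front-left corner from about (383,372) to (380,403). I'll check it numerically.

Run:
```python
from h import *
from scipy.optimize import least_squares
g=cv2.cvtColor(cv2.imread("pics/lift.png"),cv2.COLOR_BGR2GRAY).astype(int)
print("cols 268..302 rows 198..208");print(g[198:209,268:303])
kp,fp=np.load("p.npy")
# lid front bottom edge: strongest dark step going down, cols 302..325
pts=[]
for x in range(303,324):
    y0=int(205.5-(x-300)*.36); col=cv2.GaussianBlur(g[:,x].astype(np.float32),(1,3),0).ravel() if 0 else g[:,x].astype(float)
    d=-np.gradient(col)[y0-4:y0+5];i=np.clip(d,0,None)**2;pts.append((x,(i@np.arange(y0-4,y0+5))/i.sum()))
pts=np.array(pts);m=np.polyfit(pts[:,0],pts[:,1],1);print("edge",m,np.round(pts[:,1]-np.polyval(m,pts[:,0]),1))
for t in(.36,.38,.4,.42,.44):
    c,q=np.cos(t),np.sin(t)
    L=proj("scene",T(fp,[(.078-.153*c+.005*-q*-1,yy,.083+.153*q-.005*c) for yy in(.08,-.02)]))
    k=np.polyfit(L[:,0],L[:,1],1);print(t,"edge row at 312:",round(np.polyval(k,312),2),"meas",round(np.polyval(m,312),2),"tip",proj("scene",T(fp,[(.078-.153*c,.107,.083+.153*q)]))[0].round(2),"mid",proj("scene",T(fp,[(.078-.06*c,.109,.083+.06*q)]))[0].round(2),"piv",proj("scene",T(fp,[(.078,.109,.083)]))[0].round(2))
```

```text
cols 268..302 rows 198..208
[[115 115 108  98  88  85  84  83  90  99 119 123 140 153 153 132 125 103
  104 100 104 100 121 152 153 117  90  85  84  81  75  57  65  66  78]
 [116 116 110  99  88  85  84  80 113 133 154 154 153 152 151 141 145 136
  136 130 133 125 127 144 144 133 118 105 102  85  72  68  90  98  90]
 [128 135 130 112  91 106  89 103 150 163 163 162 161 160 159 160 158 156
  155 153 150 144 143 135 137 146 142 130 118  98 114 113 125 131 124]
 [142 154 146 119  94 129 112 125 161 167 167 173 173 173 173 173 171 168
  166 162 160 158 158 155 157 150 152 127 108 133 152 150 148 151 152]
 [138 148 140  90  78 104 117  87 115 122 125 146 148 150 154 155 155 160
  160 159 158 157 154 147 160 152 161 121 114 169 170 165 169 168 167]
 [138 139 144  84  67  66  66  66  68  72  72  70  68  68  79  80  79  96
   93  89  80  80  33  53 129 133 126 117 115 165 168 169 183 172 155]
 [143 138 132  92  90 115  87  76  76  71  66  67  70  71  68  67  68  67
   66  37  27  26  24  24  40  70  72 104 100 136 140 144 153 148 124]
 [156 141 121 114 132 155 120 100  99  83  68  66  71  74
[... 465 characters left out ...]
  61  57  99  86 103 125 125 110 109 109 110 110 109 109]]
edge [ -0.3831519  320.87168497] [-1.2  0.1  0.6  1.2  1.4  0.9 -1.  -1.1 -1.  -0.8 -1.  -0.9  0.5  1.4
  1.6  1.2 -0.8 -0.6 -0.2 -0.2 -0.1]
0.36 edge row at 312: 202.64 meas 201.33 tip [296.42 207.12] mid [278.89 204.86] piv [268.99 203.43]
0.38 edge row at 312: 201.57 meas 201.33 tip [296.21 206.11] mid [278.81 204.49] piv [268.99 203.43]
0.4 edge row at 312: 200.49 meas 201.33 tip [296.  205.1] mid [278.73 204.11] piv [268.99 203.43]
0.42 edge row at 312: 199.4 meas 201.33 tip [295.77 204.09] mid [278.64 203.74] piv [268.99 203.43]
0.44 edge row at 312: 198.31 meas 201.33 tip [295.53 203.08] mid [278.55 203.37] piv [268.99 203.43]
```

Run:
```python
from h import *
g=cv2.cvtColor(cv2.imread("pics/lift.png"),cv2.COLOR_BGR2GRAY).astype(float)
kp,fp=np.load("p.npy")
pts=[]
for x in range(300,326):
    y=int(round(202.5-(x-300)*.36)); y=y-2+int(np.argmax(g[y-2:y+3,x])); top=g[y,x]; lo=g[y+3:y+6,x].min(); h=(top+lo)/2
    while g[y+1,x]>h: y+=1
    pts.append((x,y+(g[y,x]-h)/(g[y,x]-g[y+1,x])))
pts=np.array(pts);m=np.polyfit(pts[:,0],pts[:,1],1);print(m,np.round(pts[:,1]-np.polyval(m,pts[:,0]),2))
for t in(.36,.38,.4,.42,.44):
    c,q=np.cos(t),np.sin(t)
    L=proj("scene",T(fp,[(.078-.153*c+.005*q,yy,.083+.153*q-.005*c) for yy in(.08,-.02)]))
    k=np.polyfit(L[:,0],L[:,1],1);print(t,k[0],[round(np.polyval(k,x)-np.polyval(m,x),2) for x in(302,312,322)])
```

```text
[ -0.33980264 306.64082399] [-0.54 -0.15 -0.36 -0.1   0.59  0.55  1.94 -0.08 -0.35 -0.22 -0.32 -0.31
 -0.18 -0.3  -0.28  0.27 -0.2  -0.32 -0.22 -0.26 -0.11  0.2   0.16  0.15
  0.28  0.18]
0.36 -0.35114822824195296 [np.float64(2.14), np.float64(2.02), np.float64(1.91)]
0.38 -0.3494784841648432 [np.float64(1.04), np.float64(0.95), np.float64(0.85)]
0.4 -0.3477994325744467 [np.float64(-0.06), np.float64(-0.14), np.float64(-0.22)]
0.42 -0.3461120450393757 [np.float64(-1.16), np.float64(-1.22), np.float64(-1.29)]
0.44 -0.34441729996796294 [np.float64(-2.27), np.float64(-2.32), np.float64(-2.36)]
```

By the same camera the lid reads 0.398 and the arm tip 0.40, and the kinematics give 0.402. They agree, so I'll let it settle and hand in.

{"name": "drive_tool", "arguments": {
  "increments": [
    [[-1, 0, 0, 0, 0], [-1, 0, 0, 0, 0], [-1, 0, 0, 0, 0], [-1, 0, 0, 0, 0]]
  ]
}}

```text
time_s: 13.28
tcp_pos: [0.4447, -0.1108, 0.1464]
eef_rot: [180.0, 0.0, -7.5]
contact_force: [-0.5, -1.3, -4.4]
gripper_width: 0.0118
gripper_force: 25.0
```

```bash
python3 -c "
from plant import r,job
s=r.get_state();print(s['time_s'],s['tcp_pos'],s['contact_force'],s['gripper_force'])
print(job.close_job())"
```

```text
13.275 [ 0.44470227 -0.11081144  0.14639589] [-0.4801466  -1.32785234 -4.43931445] 24.987769424915314
the job is handed in; nothing more can be done
None
```

I pressed the bar, square and round keys fully down in that order with the lid shut. I then lifted the lid by its tab to about 0.40 rad, level with the set arm, and handed the job in at 13.3 s with the lid still held; no verdict came back.

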